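# Close and latch the sprung hatch of a column oven

## Task

Close the column oven: bring its sprung window hatch down by the black wing latch, with the latch turned so that its tongue clears the front lip, press the hatch into its seal by feel, and while you hold it there turn the latch clockwise all the way so that the tongue hooks under the lip and the hatch stays sealed when you let go. Do not force the hatch down hard on its seal, and leave the bottles, the beaker, the spanner and the spare column in front of the oven and the box and vial rack on it where they are.

Things in the scene. Friction and masses are not known exactly. Their poses are not given: they have to be found in the camera images.
- oven: White bench-top column oven, 400 mm wide (y), 306 mm deep (x), 203 mm high, fixed to the bench. Origin on the bench under the centre of its footprint; x points to its back, z up. Its front part slopes down 30 degrees towards the front (-x) and is closed by the hatch. Behind the hinge it has a flat top 192 mm high.
- hinge (a point): Middle of the hatch's horizontal hinge line, which runs along the oven's y axis at the upper end of the slope, 28 mm behind the oven's origin and 197 mm above the bench; its axes are the oven's. The line lies 8 mm below the plane of the hatch's outer face.
- hatch (a joint): Angle of the hatch in rad about the oven's y axis: 0 parallel to the 30 degree slope, nominally shut; 0.75 wide open (front edge 13 degrees above level). Aluminium frame 345 x 196 mm, 12 mm thick, round a clear pane. Torsion springs at the hinge hold it open: pushing it at the latch takes about 2 N near the open stop, about 6 N when nearly shut. Over 35 N between hatch and oven damages the seal.
- latch_foot (a point): Point on the hatch's outer face where the latch's turning axis leaves it, 155 mm from the hinge line, half-way across the hatch. Its axes are the hatch's: z is square to the hatch, outwards (the latch's turning axis), x up the slope to the hinge, y to the oven's left.
- wing (a point): Middle of the grip of the black wing latch, 24 mm out from the hatch's face on the turning axis. The wing is a flat bar 40 mm long (along this frame's y), 11 mm thick (x), from 8 to 36 mm off the hatch's face, standing on a boss 26 mm across and 8 mm high. z points out along the turning axis. The frame turns with the wing.
- latch (a joint): Turn of the wing latch in rad, clockwise seen from outside, starting anywhere from 0 to 1.0; stays where left (friction 0.06 N m). 0: wing and tongue along the hatch's front edge, tongue to the oven's right (-y). 1.5: end stop, tongue under the lip. The tongue reaches 33 mm from the axis inside the hatch, passes the lip only below 0.4 rad, and goes under it only with the hatch within 2 mm of its stop.
- solvent_bottle: Clear bottle with blue cap, 86 mm across, 185 mm high, origin under its centre. Bystander.
- amber_bottle: Amber bottle, black cap, 64 mm across, 140 mm high, origin under its centre. Bystander.
- beaker: Glass beaker, 68 mm across, 85 mm high, origin under its centre. Bystander.
- vial_rack: White rack of capped vials on the oven's flat top, 62 x 120 mm (x, y), 50 mm high, origin under its centre. Bystander.
- spanner: Flat steel spanner, 135 mm long along its x, 6 mm thick, origin under its middle. Bystander in front of the oven.
- spare_column: Steel column lying on the bench, 186 mm long along its y, 20 mm high, origin under its middle. Bystander in front of the oven.
- ferrule_box: Flat box, 72 x 112 mm, 32 mm high, lying on the oven's flat top, origin under its centre. Bystander.
- lip (a point): Middle of the front lip's inner edge, 172 mm down the slope from the hinge line (nominal). The lip, its strike plate and the rubber seal on it sit on a sill set up to 5 mm higher or lower from oven to oven: the hatch's stop lies anywhere from -0.027 to 0.027 rad. The hatch meets the seal 4 mm before its stop, the seal then adds up to 8 N at the latch, and the stop is hard.

How it is judged:
By the outcome, as a careful person would: the job done as asked, in the order asked, and still so for the second after the job is handed in, with the robot touching nothing.
It also fails if it takes over 38 s, if anything falls off the work surface, if the arm or the gripper's body presses on something with over 40 N, if the wrist force passes 120 N, or if a joint passes its speed limit or range.

## Robot

A 6-joint arm with a two-finger parallel gripper is mounted at the origin on the work surface. World frame = base frame: x ahead of the robot, y to its left, z up, the work surface at z = 0. Lengths are in m, angles in degrees, forces in N, time in s.
With the tool pointing down it reaches from about 0.4 to 0.825 m from the base axis. Payload 7 kg.
Tool frame: the origin (TCP) lies between the finger pads; the fingertips stand r.nose_length ahead of it and the grasp point (between the pads) lies 2 mm behind it (r.nose_length is the distance from the TCP to the fingertips, in m); y points along the fingers, x is the direction in which the jaws open and shut, and the axes are right-handed (so a half turn about y gives the same grasp; the last joint's range is limited). The gripper opens to 88 mm and grips with 3 to 60 N. Pads are 19 mm wide; open, the fingers measure 130 mm over their backs; the gripper's body (78 mm by 193 mm) begins 47 mm behind the grasp point.
Start: joints at [-55.342, 20.546, 0.682, 0, -70.136, -16.507], TCP at [0.21, -0.641, 0.244] pointing down, gripper open.
Joint ranges: [-176.03, 176.03], [-82.01, 121.73], [-58.28, 71.71], [-173.87, 95.51], [-174.79, -0.11], [-173.66, 173.66]. Speed limits (degrees/s): [136.94, 136.94, 172.46, 180, 180, 180].

## Interface

Orientations are given as [roll, pitch, yaw] about the fixed x, y, z axes, in that order (R = Rz(yaw) Ry(pitch) Rx(roll)).
In Python, from plant import readout, vision, r, spotter gives the robot as it stands.
- The arm moves only by the tool servo_tool, never from a script. Its argument "steps" is a list that holds one entry, the list of rows, each a list of 6 numbers: the shift along the tool's x, y, z in m, then the turn, a rotation vector about the tool's x, y, z in rad. A call has 1 to 20 rows; each row shifts and turns the commanded pose from where the row before left it, along the tool's axes as they then stand; what a row does not reach is not made up. A row lasts 1/10 s, in which the tool goes at most 50 mm and 8.59 degrees, less where a joint would pass 70% of its speed; a pose out of reach is approached as far as the arm can. A call with a gripper value outside its range is refused whole. "jaw" is the closure in counts, from 0 (fully open) to 255 (shut), set as the call begins (left out, the last holds). The fingers move at their own pace and stop on an object; "grip_force" is the grip in N (left out, the last holds). Time passes only in rows, so rows that do not move let the fingers close. It gives the time, the measured TCP pose, the force and the opening at its end, in the units of the state.
- readout.get_state(): the state, without advancing time (a new reading comes with each control period).
- vision.capture(name): name is "side" or "top"; returns a dict with "img" (480x640x3 uint8, red, green, blue), "fx", "fy", "cx", "cy" (pixels), "rvec" (rotation vector, rad) and "tvec" (3), from world to camera coordinates, as OpenCV has them. Camera axes: x right, y down, z forward; pixel columns grow to the right and rows downward; lengths in m; the calibration is good to about 2 mm. A picture is of the moment at which its call begins. There is no depth.
- r.close_job(): hands the job in, once; it reports no verdict.
Trained networks look in the newest picture that a camera, given by its name, has taken for a name from the list of things; names that differ only in an ending like _2 or _b are one class to them, and where a whole thing is asked for, a point or a joint stands for the part that bears it (a point fixed in the world has none). Each returns a list of dicts, best first, with "conf" (0 to 1); they miss things now and then, are a little off and sometimes report something else, mostly with a low value. They report only what shows in the picture. A call takes as long as a camera call.
- spotter.search_frame(camera, thing): "uv" ([column, row] in pixels, amid what is visible of it).
- spotter.silhouettes(camera, thing): "region" (480x640 bool, what is visible of it) and "uv" ([column, row] in pixels, amid what is visible of it).
The state is a dict: "time_s": time; "joints": joint angles; "qd": joint speeds; "joint_torque": joint torques, N m; "tcp_pos": TCP position; "eef_rot": TCP orientation; "contact_force": force on the tool from outside, world axes, zero at the start; "moment": the same for the moment, N m; "gripper_width": finger opening in m.
Only numpy, scipy, OpenCV 4.12 (cv2) and the standard library are available. Lean on these libraries where they do the work, as an engineer would, in place of code of your own. Each camera call takes 0.05 s, during which the arm holds its last target.

## Working session

There is one attempt and no reset: what is moved stays moved. The work goes in short steps, Python scripts to look and compute and a tool call to move; the robot and the scene stay as the last step left them, time stands still between calls to the robot, and variables do not carry over. Pictures are saved under pics/ and viewed, and the job is handed in when it is done.

Besides the shell and the picture viewer there is one more tool, called after "Request:" as a command line: name --argument value ..., lists and objects as JSON in quotes. servo_tool: Moves the arm, as the interface text tells. Its arguments: {"type":"object","properties":{"steps":{"type":"array","items":{"type":"array","items":{"type":"array","items":{"type":"number"}}}},"jaw":{"type":"number"},"grip_force":{"type":"number"}},"required":["steps"]}

```bash
ls; mkdir -p pics; python3 - <<'E'
from plant import readout, vision, r, spotter
import cv2,numpy as np
print(readout.get_state(), r.nose_length)
for c in ("side","top"):
    d=vision.capture(c)
    cv2.imwrite(f"pics/{c}0.png",d["img"][:,:,::-1])
    print(c,{k:(np.round(v,4).tolist() if not np.isscalar(v) else v) for k,v in d.items() if k!="img"})
    R=cv2.Rodrigues(np.array(d["rvec"],float))[0]; print("pos",-R.T@np.array(d["tvec"]).ravel())
    for t in ("oven","wing","hatch","latch_foot","vial_rack","ferrule_box","lip","hinge"):
        try: print(t,[(np.round(o["uv"],1).tolist(),round(o["conf"],2)) for o in spotter.search_frame(c,t)][:3])
        except Exception as e: print(t,e)
print(readout.get_state()["time_s"])
E
```

```text
pics
{'time_s': 0.0, 'joints': array([-5.53449615e+01,  2.05908879e+01,  6.34712949e-01, -1.92636287e-02,
       -7.01351293e+01, -1.65066706e+01]), 'qd': array([-0.04594977,  0.01964783, -0.01438409, -0.10243423, -0.03645933,
       -0.0860897 ]), 'joint_torque': array([ 2.50460238e-03, -5.82711482e+01,  2.93062466e+01,  6.99718729e+00,
        6.91790512e-03, -9.12208907e-05]), 'tcp_pos': array([ 0.21008163, -0.64100434,  0.24263866]), 'eef_rot': array([-8.99914184e+01, -9.26869758e-02,  1.08141801e+02]), 'contact_force': array([ 0.02858623,  0.183636  , -0.99452539]), 'moment': array([-0.00099822,  0.04900231,  0.01454088]), 'gripper_width': 0.08789996307796857} 0.017
side {'fx': 530.8271013776945, 'fy': 530.8271013776945, 'cx': 326.0113719891976, 'cy': 234.56760047651028, 'rvec': [0.9026, 2.8749, -0.4616], 'tvec': [0.454, -0.2516, 1.4078]}
pos [0.75876252 0.29906659 1.25947939]
oven [([311.4, 274.0], 0.81)]
wing [([301.1, 215.8], 0.53)]
hatch [([304.1, 245.1], 0.6)]
latch_foot [([306.8, 246.0], 0.73)]
vial_rack []
ferrule_box [([276.6, 337.0], 0.94), ([307.7, 243.6], 0.53)]
lip []
hinge [([314.1, 272.2], 0.88), ([304.0, 216.6], 0.26)]
top {'fx': 598.683547343519, 'fy': 598.683547343519, 'cx': 320.17035009614165, 'cy': 242.90335380481946, 'rvec': [2.1517, -2.1143, 0.2166], 'tvec': [-0.0416, 0.5727, 1.2061]}
pos [ 0.34248206 -0.01071832  1.29107727]
oven [([277.5, 207.1], 0.82)]
wing [([325.8, 211.0], 0.72)]
hatch []
latch_foot [([298.5, 205.1], 0.62)]
vial_rack [([200.7, 218.9], 0.91)]
ferrule_box [([236.9, 128.9], 0.64)]
lip [([275.6, 205.0], 0.62)]
hinge [([273.9, 206.9], 0.79), ([237.4, 129.9], 0.34)]
0.9
```

View pics/side0.png

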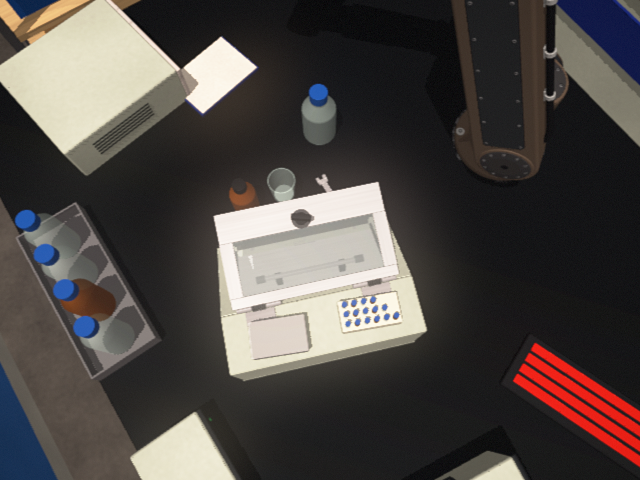

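View pics/top0.png

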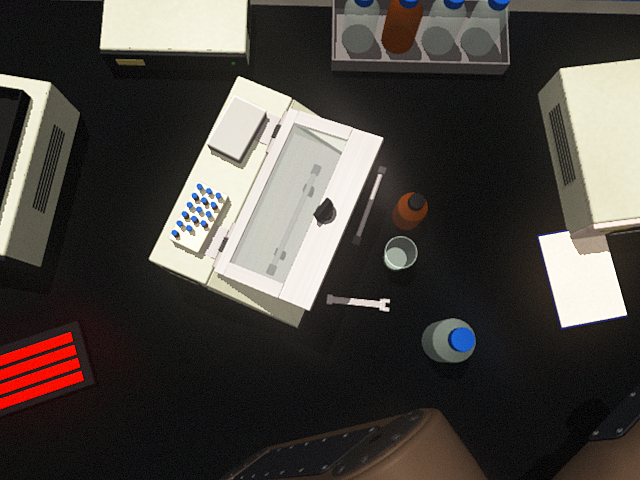

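The side view shows the oven with the open hatch, box (278,337), rack (370,312) and wing at (301,217). The top view shows the wing at (325,210), with the front edge towards the bottles on the right. I'll zoom in for the outline.

```bash
python3 - <<'E'
import cv2
a=cv2.imread("pics/top0.png"); b=cv2.imread("pics/side0.png")
cv2.imwrite("pics/top0z.png",cv2.resize(a[70:340,145:415],None,fx=2.2,fy=2.2,interpolation=cv2.INTER_CUBIC))
cv2.imwrite("pics/side0z.png",cv2.resize(b[170:390,205:435],None,fx=2.6,fy=2.6,interpolation=cv2.INTER_CUBIC))
cv2.imwrite("pics/wing0z.png",cv2.hconcat([cv2.resize(a[185:235,300:350],(400,400),interpolation=cv2.INTER_CUBIC),cv2.resize(b[192:242,276:326],(400,400),interpolation=cv2.INTER_CUBIC)]))
E
```

```text
(no output)
```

View pics/top0z.png

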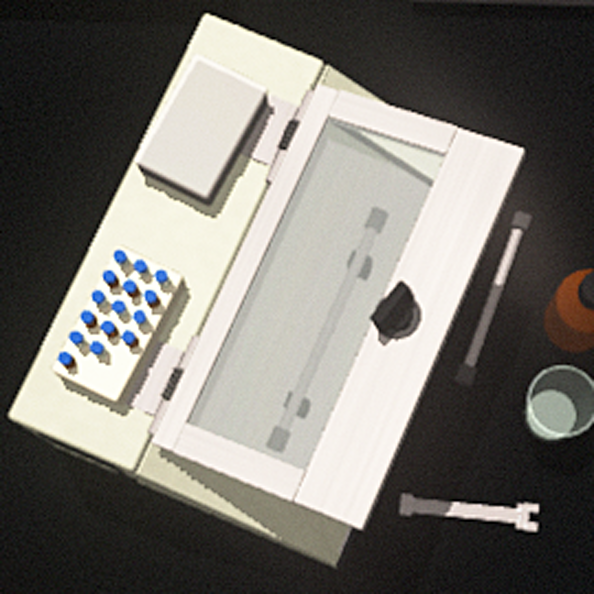

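View pics/side0z.png

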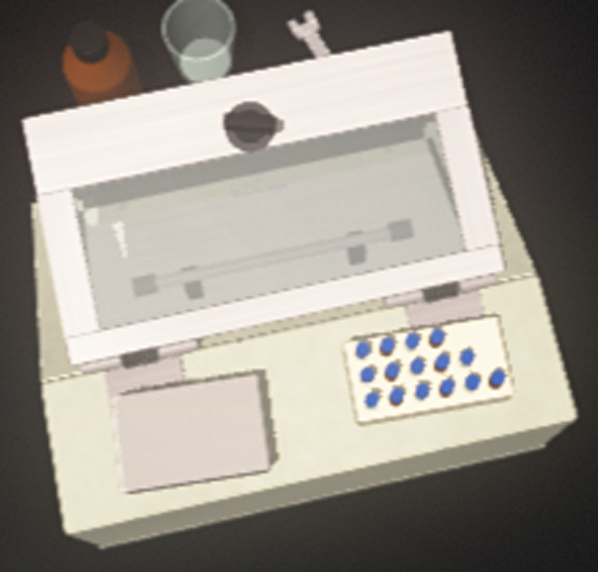

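View pics/wing0z.png

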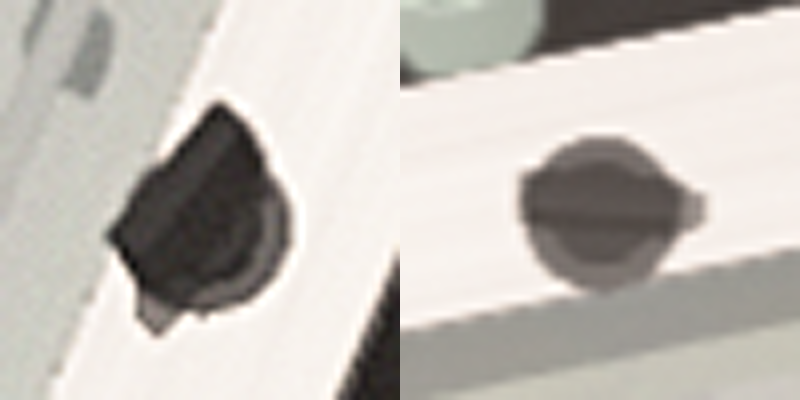

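```bash
cat > h.py <<'E'
import numpy as np, cv2
from scipy.optimize import least_squares
cams={"side":dict(f=530.8271013776945,cx=326.0113719891976,cy=234.56760047651028,rvec=[0.9026,2.8749,-0.4616],tvec=[0.454,-0.2516,1.4078]),
"top":dict(f=598.683547343519,cx=320.17035009614165,cy=242.90335380481946,rvec=[2.1517,-2.1143,0.2166],tvec=[-0.0416,0.5727,1.2061])}
def proj(c,P):
    c=cams[c]; R=cv2.Rodrigues(np.array(c["rvec"],float))[0]
    p=np.atleast_2d(P)@R.T+np.array(c["tvec"]); return np.c_[c["f"]*p[:,0]/p[:,2]+c["cx"],c["f"]*p[:,1]/p[:,2]+c["cy"]]
def ray(c,uv,z):
    c=cams[c]; R=cv2.Rodrigues(np.array(c["rvec"],float))[0]; o=-R.T@np.array(c["tvec"])
    d=R.T@np.array([(uv[0]-c["cx"])/c["f"],(uv[1]-c["cy"])/c["f"],1]); return o+d*(z-o[2])/d[2]
def ow(x,y,yaw,P):
    c,s=np.cos(yaw),np.sin(yaw); P=np.atleast_2d(P); return P@np.array([[c,-s,0],[s,c,0],[0,0,1]]).T+[x,y,0]
def hp(q,s,y,n):  # hatch point in oven frame: s down slope from hinge, n above hinge line
    a=np.pi/6-q; return np.array([0.028-s*np.cos(a)-n*np.sin(a),y,0.197-s*np.sin(a)+n*np.cos(a)])
E
cat > fit.py <<'E'
from h import *
T=lambda u,v:(145+u/2.2-.5+.27,70+v/2.2-.27)
T=lambda u,v:(145+u/2.2-.27,70+v/2.2-.27)
S=lambda u,v:(205+u/2.6-.3,170+v/2.6-.3)
obs=[]
def res(p,full=False):
    x,y,yaw,q,s0=p; s1=s0+.196
    pts=[("top",T(206,13),[.153,-.2,.192]),("top",T(10,416),[.153,.2,.192]),("side",S(65,531),[.153,-.2,.192]),("side",S(577,419),[.153,.2,.192]),
    ("top",T(523,149),hp(q,s1,-.1725,.008)),("top",T(362,527),hp(q,s1,.1725,.008)),("side",S(23,120),hp(q,s1,-.1725,.008)),("side",S(449,32),hp(q,s1,.1725,.008)),
    ("side",S(72,363),hp(q,s0,-.1725,.008)),("side",S(503,268),hp(q,s0,.1725,.008)),("top",T(152,445),hp(q,s0,.1725,.008)),("top",T(315,87),hp(q,s0,-.1725,.008))]
    r=np.array([proj(c,ow(x,y,yaw,P))[0]-uv for c,uv,P in pts])
    return r if full else r.ravel()
for yaw in (0,1.5,3,-1.5):
    o=least_squares(res,[.5,.1,yaw,.75,0],loss="soft_l1"); print(o.cost,o.x)
    if o.cost<100: best=o.x
print(np.round(res(best,True),1)); np.save("fit.npy",best)
x,y,yaw,q,s0=best
W=ow(x,y,yaw,[hp(q,.155,0,.008),hp(q,.155,0,.032),hp(q,.155,0,.044),hp(0,.155,0,.032),hp(0,.172,0,0)]);print("foot,wing,wingtop,wing shut,lip\n",W)
print([ (c,proj(c,W[1])) for c in cams])
for n,c,uv,z in [("solv cap","top",(461,341),.185),("solv","side",(318,94),.185),("amber cap","top",(416,202),.14),("amb","side",(238,187),.14),("beaker top","top",(401,250),.085),("beaker","side",(282,178),.085),("spanner","top",(358,303),.003)]:
    P=ray(c,uv,z); c_,s_=np.cos(yaw),np.sin(yaw); d=P[:2]-[x,y]; print(n,P.round(3),"oven",np.round([c_*d[0]+s_*d[1],-s_*d[0]+c_*d[1]],3))
E
python3 fit.py
```

```text
7.62643753392585 [ 0.63546848  0.0706555   1.18456047  0.74868675 -0.00344771]
7.626437533916381 [ 0.63546848  0.0706555   1.18456047  0.74868659 -0.00344771]
7.626437533925489 [ 0.63546848  0.07065551  1.18456047  0.74868654 -0.00344771]
7.626437533970108 [ 0.63546848  0.07065551  1.18456047  0.74868643 -0.00344771]
[[-0.2  0.1]
 [-1.   1.9]
 [-0.6  0.4]
 [ 0.1 -2. ]
 [ 0.5  0.3]
 [-0.4  1.9]
 [-1.1 -0.5]
 [-0.3 -1.1]
 [-0.6  1.1]
 [ 0.3  0.7]
 [-1.2 -0.4]
 [ 0.5 -1. ]]
foot,wing,wingtop,wing shut,lip
 [[ 0.58977255 -0.04171295  0.23939293]
 [ 0.59179041 -0.03675094  0.26278752]
 [ 0.59279934 -0.03426994  0.27448481]
 [ 0.58942244 -0.0425739   0.14721281]
 [ 0.5899037  -0.04139044  0.111     ]]
[('side', array([[299.47088415, 214.12500905]])), ('top', array([[325.62987924, 210.9701832 ]]))]
solv cap [ 0.371 -0.29   0.185] oven [-0.434  0.109]
solv [ 0.376 -0.286  0.185] oven [-0.428  0.106]
amber cap [ 0.644 -0.219  0.14 ] oven [-0.266 -0.117]
amb [ 0.65  -0.213  0.14 ] oven [-0.258 -0.12 ]
beaker top [ 0.556 -0.197  0.085] oven [-0.278 -0.027]
beaker [ 0.545 -0.198  0.085] oven [-0.283 -0.017]
spanner [ 0.453 -0.116  0.003] oven [-0.242  0.099]
```

```bash
cat > wing.py <<'E'
from h import *
import sys
x,y,yaw,q,s0=np.load("fit.npy")
def mask(c,th,du,q=q):
    m=np.zeros((480*8,640*8),np.uint8)
    hatch=lambda X,Y,n: ow(x,y,yaw,hp(q,.155-X,Y,.008+n))[0]
    c_,s_=np.cos(th),np.sin(th)
    # wing frame rotated -th about n: x_w=(c,-s), y_w=(s,c) in hatch x,y
    box=[hatch(c_*a+s_*b,-s_*a+c_*b,n) for a in(-.0055,.0055) for b in(-.02,.02) for n in(.008,.036)]
    boss=[hatch(.013*np.cos(t),.013*np.sin(t),n) for t in np.linspace(0,6.28,24) for n in(0,.008)]
    for P in (box,boss):
        h=cv2.convexHull(((proj(c,np.array(P))+du+.5)*8).astype(np.int32)); cv2.fillConvexPoly(m,h,1)
    return cv2.resize(m.astype(np.float32),(640,480),interpolation=cv2.INTER_AREA)
if __name__=="__main__":
  import itertools
  for c,b in (("top",(300,185)),("side",(276,192))):
    im=cv2.imread(f"pics/{c}0.png").max(2).astype(float)
    sl=np.s_[b[1]+10:b[1]+44,b[0]+10:b[0]+40]
    d=(im[sl]<120).astype(float)
    out=[]
    for th in np.arange(-.2,1.2,.05):
        best=min((np.abs(mask(c,th,np.array(du))[sl]-d).sum(),du) for du in itertools.product((-1,0,1,2),(-1,0,1,2)))
        out.append((round(best[0],1),round(th,2),best[1]))
    print(c,sorted(out)[:6])
E
python3 wing.py
```

```text
top [(np.float64(90.8), np.float64(0.15), (-1, 0)), (np.float64(91.1), np.float64(0.1), (-1, 0)), (np.float64(92.7), np.float64(0.05), (-1, 0)), (np.float64(93.0), np.float64(0.2), (-1, 0)), (np.float64(94.1), np.float64(0.25), (-1, 0)), (np.float64(94.4), np.float64(0.3), (-1, 0))]
side [(np.float64(42.2), np.float64(0.25), (1, 2)), (np.float64(42.6), np.float64(0.2), (1, 2)), (np.float64(43.5), np.float64(0.3), (1, 2)), (np.float64(43.5), np.float64(0.35), (1, 2)), (np.float64(43.6), np.float64(0.15), (1, 2)), (np.float64(44.9), np.float64(0.4), (1, 2))]
```

```bash
python3 - <<'E'
from wing import *
rows=[]
for c,b in (("top",(300,185)),("side",(276,192))):
    im=cv2.imread(f"pics/{c}0.png"); r_=[]
    for th in (0.1,.35,.6):
        z=cv2.resize(im[b[1]+8:b[1]+42,b[0]+8:b[0]+42],(266,266),interpolation=cv2.INTER_CUBIC)
        m=cv2.resize(mask(c,th,np.zeros(2))[b[1]+8:b[1]+42,b[0]+8:b[0]+42],(266,266))
        cs,_=cv2.findContours((m>.5).astype(np.uint8),0,1); cv2.drawContours(z,cs,-1,(0,0,255),1); r_.append(z)
    rows.append(cv2.hconcat(r_))
cv2.imwrite("pics/ov0.png",cv2.vconcat(rows))
E
```

```text
(no output)
```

View pics/ov0.png

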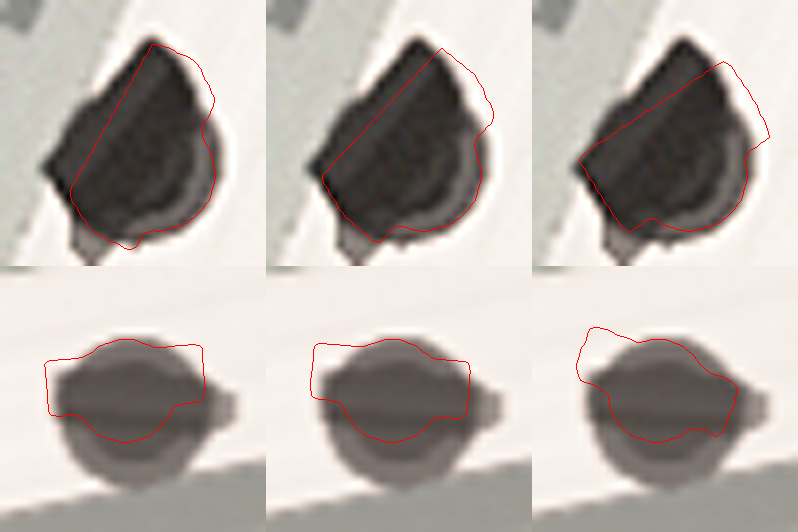

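```bash
python3 - <<'E'
from h import *
x,y,yaw,q,s0=np.load("fit.npy")
P0=ow(x,y,yaw,hp(q,.155,0,.032))[0]
f=lambda P:np.r_[proj("side",P)[0]-[300.5,215.4],proj("top",P)[0]-[325,211]]
o=least_squares(f,P0);print(P0,o.x,(o.x-P0)*1000,o.fun)
from scipy.spatial.transform import Rotation as Ro
def tool(q,th,sgn=-1):
    a=np.pi/6-q; Rz=Ro.from_euler("z",yaw).as_matrix()
    n=Rz@[-np.sin(a),0,np.cos(a)]; up=Rz@[np.cos(a),0,np.sin(a)]; yh=np.cross(n,up)
    xw=np.cos(th)*up-np.sin(th)*yh
    tx=sgn*xw; ty=-n; return np.c_[tx,ty,np.cross(tx,ty)]
R0=Ro.from_euler("xyz",[-90,0,108.14],degrees=True).as_matrix()
for q_,th in((.75,.28),(.75,0),(0,0),(0,1.5)):
    R=tool(q_,th); print(q_,th,Ro.from_matrix(R).as_euler("xyz",degrees=True).round(1)); print(R.round(3))
R=tool(.75,.28); print("rot",Ro.from_matrix(R0.T@R).as_rotvec().round(3))
p0=np.array([.210,-.641,.243])
for off in(.1,.03): 
  t=P0-R[:,1]*(off); print(off,t, "shift in start tool",R0.T@(t-p0))
E
```

```text
[ 0.59179041 -0.03675094  0.26278752] [ 0.59180098 -0.03504833  0.2602621 ] [ 0.01056778  1.70261696 -2.52541358] [-0.49744813 -0.17950823 -0.37288708  0.28114936]
0.75 0.28 [ -86.4  -12.5 -128.6]
[[-0.609 -0.085  0.789]
 [-0.763 -0.208 -0.611]
 [ 0.216 -0.974  0.062]]
0.75 0 [ -90.   -13.  -112.1]
[[-0.367 -0.085  0.926]
 [-0.903 -0.208 -0.377]
 [ 0.224 -0.974  0.   ]]
0 0 [ -90.    30.  -112.1]
[[-0.326  0.188  0.926]
 [-0.802  0.463 -0.377]
 [-0.5   -0.866  0.   ]]
0 1.5 [-119.9    2.   161.4]
[[-0.947  0.188 -0.26 ]
 [ 0.319  0.463 -0.827]
 [-0.035 -0.866 -0.499]]
rot [ 0.271 -2.148 -0.058]
0.1 [ 0.60024637 -0.01595734  0.36023557] shift in start tool [ 0.47247789 -0.11723557 -0.56545132]
0.03 [ 0.5943272  -0.03051286  0.29202193] shift in start tool [ 0.46048867 -0.04902193 -0.55529463]
```

Request:
servo_tool --steps '[[[0.0295, -0.0073, -0.0353, 0, 0, 0], [0.0295, -0.0073, -0.0353, 0, 0, 0], [0.0295, -0.0073, -0.0353, 0, 0, 0], [0.0295, -0.0073, -0.0353, 0, 0, 0], [0.0295, -0.0073, -0.0353, 0, 0, 0], [0.0295, -0.0073, -0.0353, 0, 0, 0], [0.0295, -0.0073, -0.0353, 0, 0, 0], [0.0295, -0.0073, -0.0353, 0, 0, 0], [0.0295, -0.0073, -0.0353, 0, 0, 0], [0.0295, -0.0073, -0.0353, 0, 0, 0], [0.0295, -0.0073, -0.0353, 0, 0, 0], [0.0295, -0.0073, -0.0353, 0, 0, 0], [0.0295, -0.0073, -0.0353, 0, 0, 0], [0.0295, -0.0073, -0.0353, 0, 0, 0], [0.0295, -0.0073, -0.0353, 0, 0, 0], [0.0295, -0.0073, -0.0353, 0, 0, 0]]]' --jaw 0

```text
time_s: 2.5
tcp_pos: [0.6006, -0.0151, 0.361]
eef_rot: [-90.0, 0.0, 108.2]
contact_force: [1.2, -0.1, 0.4]
gripper_width: 0.0877
```

Request:
servo_tool --steps '[[[0, 0, 0, 0.018, -0.143, -0.004], [0, 0, 0, 0.018, -0.143, -0.004], [0, 0, 0, 0.018, -0.143, -0.004], [0, 0, 0, 0.018, -0.143, -0.004], [0, 0, 0, 0.018, -0.143, -0.004], [0, 0, 0, 0.018, -0.143, -0.004], [0, 0, 0, 0.018, -0.143, -0.004], [0, 0, 0, 0.018, -0.143, -0.004], [0, 0, 0, 0.018, -0.143, -0.004], [0, 0, 0, 0.018, -0.143, -0.004], [0, 0, 0, 0.018, -0.143, -0.004], [0, 0, 0, 0.018, -0.143, -0.004], [0, 0, 0, 0.018, -0.143, -0.004], [0, 0, 0, 0.018, -0.143, -0.004], [0, 0, 0, 0.018, -0.143, -0.004]]]'

```text
time_s: 4.0
tcp_pos: [0.6, -0.0169, 0.3603]
eef_rot: [-86.5, -12.5, -128.4]
contact_force: [-0.4, 0.8, 0.1]
gripper_width: 0.0876
```

```bash
cat >> h.py <<'E'
from scipy.spatial.transform import Rotation as Ro
FX,FY,FYAW,FQ,_=np.load("fit.npy")
def tool(q,th,sgn=-1):
    a=np.pi/6-q; Rz=Ro.from_euler("z",FYAW).as_matrix()
    n=Rz@[-np.sin(a),0,np.cos(a)]; up=Rz@[np.cos(a),0,np.sin(a)]; yh=np.cross(n,up)
    xw=np.cos(th)*up-np.sin(th)*yh
    tx=sgn*xw; ty=-n; return np.c_[tx,ty,np.cross(tx,ty)]
def wp(q,h): return ow(FX,FY,FYAW,hp(q,.155,0,.008+h))[0]
def cur(st): return np.array(st["tcp_pos"]),Ro.from_euler("xyz",st["eef_rot"],degrees=True).as_matrix()
E
python3 - <<'E'
from h import *
from plant import readout, vision, r, spotter
st=readout.get_state(); print({k:np.round(v,3).tolist() for k,v in st.items()})
p,R=cur(st); T=tool(.749,.28)
print("rot err",Ro.from_matrix(R.T@T).as_rotvec().round(3))
print("to h=.029",R.T@(wp(.749,.029)-p))
for c in("top","side"):
    d=vision.capture(c); cv2.imwrite(f"pics/{c}1.png",d["img"][:,:,::-1])
b=cv2.imread("pics/side1.png");a=cv2.imread("pics/top1.png")
cv2.imwrite("pics/c1.png",cv2.hconcat([cv2.resize(a[120:320,230:430],(400,400)),cv2.resize(b[120:320,200:400],(400,400))]))
E
```

```text
{'time_s': 4.0, 'joints': [22.648, 13.991, 1.513, 9.14, -86.845, 28.118], 'qd': [5.601, -3.363, -9.179, 9.468, 7.191, 74.682], 'joint_torque': [-0.632, -49.704, 30.789, 7.325, -0.709, -2.184], 'tcp_pos': [0.6, -0.017, 0.36], 'eef_rot': [-86.469, -12.509, -128.371], 'contact_force': [-0.431, 0.817, 0.056], 'moment': [0.672, -0.117, 0.044], 'gripper_width': 0.088}
rot err [0.001 0.003 0.002]
to h=.029 [-0.00099192  0.09481766 -0.00023979]
```

View pics/c1.png

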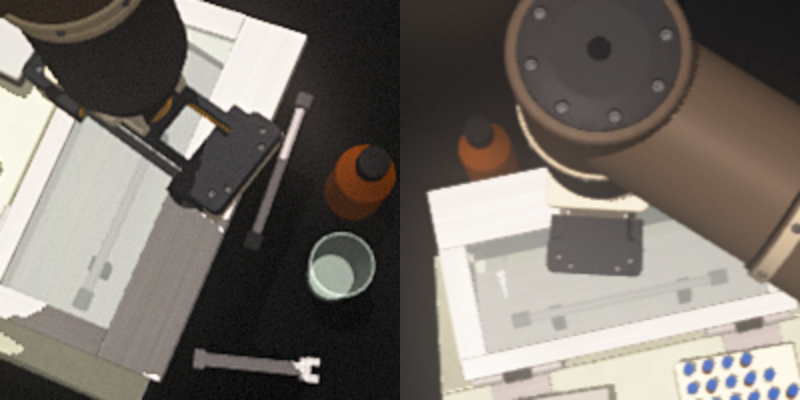

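Request:
servo_tool --steps '[[[0, 0.02, 0, 0, 0, 0], [0, 0.02, 0, 0, 0, 0], [0, 0.02, 0, 0, 0, 0], [0, 0.02, 0, 0, 0, 0], [-0.001, 0.013, 0, 0, 0, 0], [0, 0, 0, 0, 0, 0]]]'

```text
time_s: 4.7
tcp_pos: [0.5917, -0.0358, 0.2679]
eef_rot: [-86.5, -12.6, -128.9]
contact_force: [0.1, -0.2, -0.1]
gripper_width: 0.0873
```

```bash
python3 - <<'E'
from h import *
from plant import readout, vision, r, spotter
st=readout.get_state(); print({k:np.round(v,3).tolist() for k,v in st.items()})
p,R=cur(st); print("to h=.029",R.T@(wp(.749,.029)-p))
for c in("top","side"):
    d=vision.capture(c); cv2.imwrite(f"pics/{c}2.png",d["img"][:,:,::-1])
b=cv2.imread("pics/side2.png");a=cv2.imread("pics/top2.png")
cv2.imwrite("pics/c2.png",cv2.hconcat([cv2.resize(a[160:280,260:380],(400,400)),cv2.resize(b[160:280,240:360],(400,400))]))
E
```

```text
{'time_s': 4.7, 'joints': [21.191, 15.358, -8.63, 9.58, -75.439, 27.144], 'qd': [0.382, -0.903, 2.811, 0.934, -1.867, 0.859], 'joint_torque': [-0.119, -50.622, 28.081, 7.153, -0.061, -0.096], 'tcp_pos': [0.592, -0.036, 0.268], 'eef_rot': [-86.527, -12.591, -128.868], 'contact_force': [0.147, -0.244, -0.063], 'moment': [0.684, -0.14, 0.005], 'gripper_width': 0.087}
to h=.029 [-0.00047664  0.00010416  0.00033631]
```

View pics/c2.png

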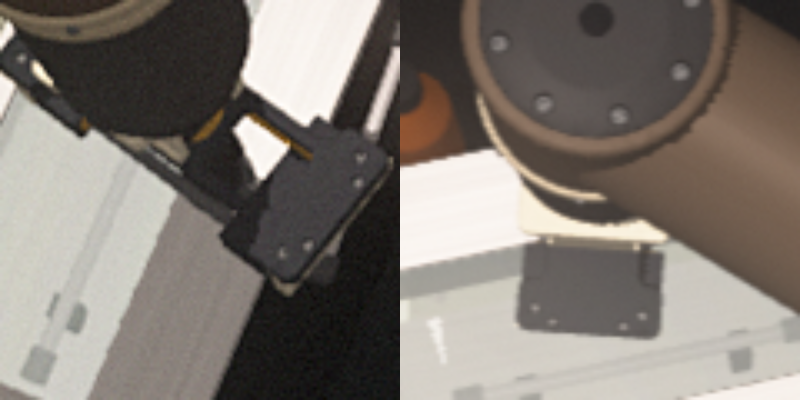

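Request:
servo_tool --steps '[[[0, 0, 0, 0, 0, 0], [0, 0, 0, 0, 0, 0], [0, 0, 0, 0, 0, 0], [0, 0, 0, 0, 0, 0], [0, 0, 0, 0, 0, 0], [0, 0, 0, 0, 0, 0], [0, 0, 0, 0, 0, 0], [0, 0, 0, 0, 0, 0]]]' --jaw 255 --grip_force 6

```text
time_s: 5.6
tcp_pos: [0.5925, -0.0354, 0.2695]
eef_rot: [-86.4, -12.5, -128.7]
contact_force: [0.7, 0.1, 0.2]
gripper_width: 0.0291
```

```bash
cat > st.py <<'E'
from h import *
from plant import readout
import sys
st=readout.get_state(); p,R=cur(st); F=np.array(st["contact_force"]); M=np.array(st["moment"])
print("t",st["time_s"],"w",round(st["gripper_width"],4),"p",p.round(4),"eul",np.round(st["eef_rot"],1)," j",st["joints"].round(1))
print("F world",F.round(2),"F tool",(R.T@F).round(2),"M tool",(R.T@M).round(3))
# fit q by tool y axis and position
hx=ow(0,0,FYAW,[1,0,0])[0]; ny=-R[:,1]; 
h0=ow(FX,FY,FYAW,[.028,0,.197])[0]; d=p-h0; c=d@hx; ang=np.arctan2(d[2],-c)  # elevation of p seen from hinge
rad=np.hypot(c,d[2]); print("radius",rad.round(4),"lateral",(d@np.cross([0,0,1],hx)).round(4),"q(pos,h=.029)",(ang-np.arctan2(.037,.155)+np.pi/6).round(4),"q(tilt)",(np.pi/6-np.arctan2(-ny@hx,ny[2])).round(4))
q=np.pi/6-np.arctan2(-ny@hx,ny[2])
T0=tool(q,0); x=T0.T@R[:,0]; print("theta tool",np.arctan2(-x[2],x[0]).round(3), np.arctan2(x[2],x[0]).round(3))
E
python3 st.py
```

```text
t 5.6 w 0.0291 p [ 0.5925 -0.0354  0.2695] eul [ -86.4  -12.5 -128.7]  j [ 21.2  15.3  -8.5   9.6 -75.5  27.3]
F world [0.66 0.06 0.23] F tool [-0.4  -0.29  0.5 ] M tool [-0.332 -0.009  0.635]
radius 0.1598 lateral -0.0001 q(pos,h=.029) 0.7599 q(tilt) 0.7499
theta tool 0.282 -0.282
```

Request:
servo_tool --steps '[[[0, 0, 0, 0, 0, 0], [0, 0, 0, 0, 0, 0], [0, 0, 0, 0, 0, 0], [0, 0, 0, 0, 0, 0]]]'

```text
time_s: 6.0
tcp_pos: [0.5946, -0.0328, 0.2688]
eef_rot: [-86.4, -12.1, -128.6]
contact_force: [7.2, 8.7, -4.7]
gripper_width: 0.0144
```

```bash
python3 st.py
```

```text
t 6.0 w 0.0144 p [ 0.5946 -0.0328  0.2688] eul [ -86.4  -12.1 -128.6]  j [ 21.3  15.3  -8.4   9.5 -75.2  27.3]
F world [ 7.19  8.67 -4.66] F tool [-11.98   2.2    0.06] M tool [-0.451 -0.029  4.997]
radius 0.1566 lateral -0.0012 q(pos,h=.029) 0.7653 q(tilt) 0.7443
theta tool 0.281 -0.281
```

Request:
servo_tool --steps '[[[-0.002, 0, 0, 0, 0, 0], [-0.002, 0, 0, 0, 0, 0], [0, 0, 0, 0, 0, 0]]]'

```text
time_s: 6.3
tcp_pos: [0.5958, -0.0313, 0.2684]
eef_rot: [-86.4, -12.4, -128.7]
contact_force: [3.6, 3.9, -2.7]
gripper_width: 0.0111
```

```bash
python3 st.py
```

```text
t 6.3 w 0.0111 p [ 0.5958 -0.0313  0.2684] eul [ -86.4  -12.4 -128.7]  j [ 21.5  15.6  -8.2   9.6 -75.4  27.1]
F world [ 3.56  3.92 -2.73] F tool [-5.75  1.55  0.23] M tool [-0.382 -0.043  3.018]
radius 0.1548 lateral -0.0017 q(pos,h=.029) 0.7683 q(tilt) 0.7481
theta tool 0.282 -0.282
```

Request:
servo_tool --steps '[[[-0.001, 0, -0.001, 0, 0, 0], [-0.001, 0, -0.001, 0, 0, 0], [0, 0, 0, 0, 0, 0]]]'

```text
time_s: 6.6
tcp_pos: [0.5953, -0.0306, 0.2685]
eef_rot: [-86.3, -12.5, -128.7]
contact_force: [5.4, -4.2, -2.3]
gripper_width: 0.0108
```

```bash
python3 st.py
```

```text
t 6.6 w 0.0108 p [ 0.5953 -0.0306  0.2685] eul [ -86.3  -12.5 -128.7]  j [ 21.6  15.6  -8.3   9.7 -75.4  26.8]
F world [ 5.36 -4.21 -2.27] F tool [-0.56  2.63  6.66] M tool [ 2.023 -0.069  0.921]
radius 0.1545 lateral -0.0009 q(pos,h=.029) 0.7706 q(tilt) 0.7508
theta tool 0.283 -0.283
```

Request:
servo_tool --steps '[[[0, 0, 0.001, 0, 0, 0], [0, 0, 0, 0, 0, 0], [0, 0, 0, 0, -0.08, 0], [0, 0, 0, 0, -0.08, 0], [0, 0, 0, 0, -0.08, 0], [0, 0, 0, 0, 0, 0]]]' --grip_force 25

```text
time_s: 7.2
tcp_pos: [0.5954, -0.0305, 0.2684]
eef_rot: [-89.5, -13.0, -114.6]
contact_force: [1.4, -1.8, 0.1]
gripper_width: 0.0109
```

```bash
python3 st.py
```

```text
t 7.2 w 0.0109 p [ 0.5954 -0.0305  0.2684] eul [ -89.5  -13.  -114.6]  j [ 21.6  15.6  -8.2   9.6 -75.5  40.7]
F world [ 1.35 -1.81  0.13] F tool [1.09 0.13 1.98] M tool [ 0.923 -0.061  0.522]
radius 0.1543 lateral -0.001 q(pos,h=.029) 0.7702 q(tilt) 0.7501
theta tool 0.041 -0.041
```

```bash
cat > arc.py <<'E'
from h import *
from plant import readout
import sys
D=float(sys.argv[1]); s=.155; n=.037
st=readout.get_state(); p,R=cur(st)
hx=ow(0,0,FYAW,[1,0,0])[0]; yh=np.cross([0,0,1],hx)
ny=-R[:,1]; ny=ny-(ny@yh)*yh; ny/=np.linalg.norm(ny); d=np.cross(ny,yh)*1.0
up=np.cross(yh,ny); d=-up
rr=s*d+n*ny
dR=Ro.from_rotvec(-D*yh).as_matrix()
print("shift",(R.T@(dR@rr-rr)).round(5),"rotvec",(R.T@(-D*yh)).round(4))
E
python3 arc.py .05
```

```text
shift [1.65e-03 7.79e-03 8.00e-05] rotvec [-0.0021 -0.0001  0.05  ]
```

Request:
servo_tool --steps '[[[0.00165, 0.0078, 0.0001, -0.002, 0, 0.05], [0.00165, 0.0078, 0.0001, -0.002, 0, 0.05], [0.00165, 0.0078, 0.0001, -0.002, 0, 0.05], [0.00165, 0.0078, 0.0001, -0.002, 0, 0.05], [0.00165, 0.0078, 0.0001, -0.002, 0, 0.05], [0.00165, 0.0078, 0.0001, -0.002, 0, 0.05]]]'

```text
time_s: 7.8
tcp_pos: [0.5899, -0.0442, 0.2232]
eef_rot: [-90.2, 4.3, -114.7]
contact_force: [0.2, -1.6, 2.5]
gripper_width: 0.0111
```

```bash
python3 st.py
```

```text
t 7.8 w 0.0111 p [ 0.5899 -0.0442  0.2232] eul [ -90.2    4.3 -114.7]  j [ 12.3  12.9 -11.3  -4.  -63.4  54.7]
F world [ 0.17 -1.6   2.45] F tool [ 1.19 -2.55  0.81] M tool [ 0.055 -0.044 -0.668]
radius 0.1538 lateral -0.001 q(pos,h=.029) 0.4607 q(tilt) 0.4479
theta tool 0.045 -0.045
```

Request:
servo_tool --steps '[[[0.00165, 0.0078, 0.0001, -0.002, 0, 0.05], [0.00165, 0.0078, 0.0001, -0.002, 0, 0.05], [0.00165, 0.0078, 0.0001, -0.002, 0, 0.05], [0.00165, 0.0078, 0.0001, -0.002, 0, 0.05], [0.00165, 0.0078, 0.0001, -0.002, 0, 0.05], [0.00165, 0.0078, 0.0001, -0.002, 0, 0.05], [0, 0, 0, 0, 0, 0]]]'

```text
time_s: 8.5
tcp_pos: [0.5897, -0.0447, 0.1749]
eef_rot: [-91.1, 21.5, -115.1]
contact_force: [-0.6, 2.3, 4.6]
gripper_width: 0.0112
```

```bash
python3 st.py; python3 - <<'E'
from h import *
from plant import vision
for c in("top","side"):
    d=vision.capture(c); cv2.imwrite(f"pics/{c}3.png",d["img"][:,:,::-1])
b=cv2.imread("pics/side3.png");a=cv2.imread("pics/top3.png")
cv2.imwrite("pics/c3.png",cv2.hconcat([cv2.resize(a[80:320,200:440],(400,400)),cv2.resize(b[120:360,180:420],(400,400))]))
E
```

```text
t 8.5 w 0.0112 p [ 0.5897 -0.0447  0.1749] eul [ -91.1   21.5 -115.1]  j [  0.9  14.7 -11.  -23.5 -57.8  75.8]
F world [-0.62  2.31  4.57] F tool [-3.38 -3.55 -1.61] M tool [-0.719 -0.015 -0.264]
radius 0.1537 lateral -0.0011 q(pos,h=.029) 0.1449 q(tilt) 0.1476
theta tool 0.048 -0.048
```

View pics/c3.png

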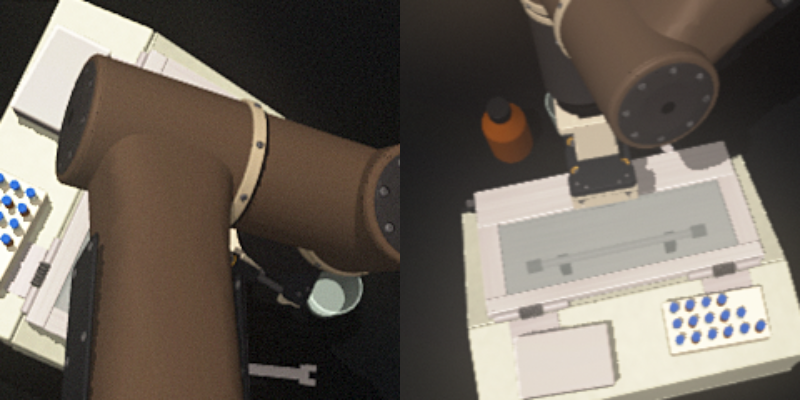

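Request:
servo_tool --steps '[[[0.0006, 0.0062, -0.0003, -0.002, 0, 0.04], [0.0006, 0.0062, -0.0003, -0.002, 0, 0.04], [0, 0, 0, 0, 0, 0]]]'

```text
time_s: 8.9
tcp_pos: [0.5905, -0.0425, 0.1628]
eef_rot: [-91.2, 25.9, -115.0]
contact_force: [-0.6, -7.6, 2.6]
gripper_width: 0.011
```

```bash
python3 st.py
```

```text
t 8.9 w 0.011 p [ 0.5905 -0.0425  0.1628] eul [ -91.2   25.9 -115. ]  j [ -2.2  15.9 -10.6 -29.  -57.7  82. ]
F world [-0.58 -7.59  2.63] F tool [ 5.27 -5.53  2.56] M tool [ 0.626 -0.018 -3.533]
radius 0.1536 lateral -0.001 q(pos,h=.029) 0.0648 q(tilt) 0.0718
theta tool 0.044 -0.044
```

Request:
servo_tool --steps '[[[0.0008, 0.00155, 0.0001, 0, 0, 0.01], [0.0008, 0.00155, 0.0001, 0, 0, 0.01], [0, 0, 0, 0, 0, 0]]]'

```text
time_s: 9.2
tcp_pos: [0.5908, -0.042, 0.16]
eef_rot: [-91.2, 27.0, -114.9]
contact_force: [0.7, -6.0, 2.9]
gripper_width: 0.0106
```

```bash
python3 st.py
```

```text
t 9.2 w 0.0106 p [ 0.5908 -0.042   0.16  ] eul [ -91.2   27.  -114.9]  j [ -3.1  16.2 -10.5 -30.5 -57.8  83.7]
F world [ 0.71 -5.96  2.94] F tool [ 3.22 -5.    3.05] M tool [ 0.523  0.055 -3.183]
radius 0.1537 lateral -0.001 q(pos,h=.029) 0.0463 q(tilt) 0.0522
theta tool 0.043 -0.043
```

Request:
servo_tool --steps '[[[0.0006, 0.00155, 0.0001, 0, 0, 0.01], [0.0006, 0.00155, 0.0001, 0, 0, 0.01], [0, 0, 0, 0, 0, 0]]]'

```text
time_s: 9.5
tcp_pos: [0.5911, -0.0412, 0.1568]
eef_rot: [-91.2, 28.2, -114.9]
contact_force: [-1.2, -5.3, 3.6]
gripper_width: 0.0109
```

```bash
python3 st.py
```

```text
t 9.5 w 0.0109 p [ 0.5911 -0.0412  0.1568] eul [ -91.2   28.2 -114.9]  j [ -3.9  16.5 -10.4 -32.  -57.9  85.4]
F world [-1.19 -5.3   3.57] F tool [ 2.99 -5.68  1.04] M tool [ 0.314  0.063 -2.744]
radius 0.1537 lateral -0.001 q(pos,h=.029) 0.0246 q(tilt) 0.0317
theta tool 0.043 -0.043
```

Request:
servo_tool --steps '[[[0.0006, 0.00155, 0.0001, 0, 0, 0.01], [0.0006, 0.00155, 0.0001, 0, 0, 0.01], [0, 0, 0, 0, 0, 0]]]'

```text
time_s: 9.8
tcp_pos: [0.5914, -0.0404, 0.1534]
eef_rot: [-91.3, 29.4, -115.0]
contact_force: [-1.0, -5.3, 4.3]
gripper_width: 0.0107
```

```bash
python3 st.py
```

```text
t 9.8 w 0.0107 p [ 0.5914 -0.0404  0.1534] eul [ -91.3   29.4 -115. ]  j [ -4.8  17.  -10.3 -33.5 -58.   87.1]
F world [-1.03 -5.33  4.32] F tool [ 2.47 -6.38  1.17] M tool [ 0.164  0.057 -2.405]
radius 0.1538 lateral -0.001 q(pos,h=.029) 0.0019 q(tilt) 0.0104
theta tool 0.043 -0.043
```

Request:
servo_tool --steps '[[[0.0006, 0.00155, 0.0001, 0, 0, 0.01], [0, 0, 0, 0, 0, 0]]]'

```text
time_s: 10.0
tcp_pos: [0.5916, -0.0399, 0.1516]
eef_rot: [-91.3, 30.0, -115.0]
contact_force: [-0.9, -3.1, 4.7]
gripper_width: 0.0104
```

```bash
python3 st.py
```

```text
t 10.0 w 0.0104 p [ 0.5916 -0.0399  0.1516] eul [ -91.3   30.  -115. ]  j [ -5.2  17.2 -10.2 -34.3 -58.   88. ]
F world [-0.88 -3.11  4.65] F tool [ 0.44 -5.64  0.39] M tool [ 0.113  0.007 -2.141]
radius 0.1538 lateral -0.001 q(pos,h=.029) -0.0104 q(tilt) -0.0005
theta tool 0.043 -0.043
```

Request:
servo_tool --steps '[[[0.0004, 0.00155, 0.0001, 0, 0, 0.01], [0, 0, 0, 0, 0, 0]]]'

```text
time_s: 10.2
tcp_pos: [0.5918, -0.0395, 0.1502]
eef_rot: [-91.3, 30.6, -115.0]
contact_force: [-2.2, -4.4, 7.4]
gripper_width: 0.0105
```

```bash
python3 st.py
```

```text
t 10.2 w 0.0105 p [ 0.5918 -0.0395  0.1502] eul [ -91.3   30.6 -115. ]  j [ -5.7  17.4 -10.2 -35.1 -58.1  88.8]
F world [-2.22 -4.36  7.45] F tool [ 0.42 -8.9  -0.37] M tool [-0.338  0.036 -2.044]
radius 0.1538 lateral -0.001 q(pos,h=.029) -0.02 q(tilt) -0.0109
theta tool 0.043 -0.043
```

Request:
servo_tool --steps '[[[0.0003, 0.0014, 0.0001, 0, 0, 0.009], [0, 0, 0, 0, 0, 0]]]'

```text
time_s: 10.4
tcp_pos: [0.5919, -0.0392, 0.1491]
eef_rot: [-91.3, 31.1, -115.0]
contact_force: [-2.5, -4.9, 8.6]
gripper_width: 0.0106
```

```bash
python3 st.py
```

```text
t 10.4 w 0.0106 p [ 0.5919 -0.0392  0.1491] eul [ -91.3   31.1 -115. ]  j [ -6.   17.5 -10.1 -35.7 -58.2  89.6]
F world [-2.54 -4.91  8.64] F tool [  0.26 -10.24  -0.47] M tool [-0.72   0.071 -1.955]
radius 0.1539 lateral -0.0011 q(pos,h=.029) -0.0274 q(tilt) -0.0199
theta tool 0.043 -0.043
```

Request:
servo_tool --steps '[[[0.0003, 0.0014, 0.0001, 0, 0, 0.006], [0, 0, 0, 0, 0, 0]]]'

```text
time_s: 10.6
tcp_pos: [0.592, -0.0391, 0.1483]
eef_rot: [-91.3, 31.4, -115.0]
contact_force: [-4.4, -5.2, 10.8]
gripper_width: 0.0108
```

```bash
python3 st.py
```

```text
t 10.6 w 0.0108 p [ 0.592  -0.0391  0.1483] eul [ -91.3   31.4 -115. ]  j [ -6.3  17.7 -10.1 -36.1 -58.3  90.1]
F world [-4.4  -5.18 10.75] F tool [ -0.02 -12.55  -2.09] M tool [-1.109  0.105 -1.937]
radius 0.1539 lateral -0.0011 q(pos,h=.029) -0.0328 q(tilt) -0.0256
theta tool 0.042 -0.042
```

Request:
servo_tool --steps '[[[0.0002, 0.0014, 0.0003, 0, 0, 0.003], [0, 0, 0, 0, 0, 0]]]'

```text
time_s: 10.8
tcp_pos: [0.5922, -0.039, 0.148]
eef_rot: [-91.3, 31.6, -114.9]
contact_force: [-9.4, -7.2, 20.1]
gripper_width: 0.0108
```

```bash
python3 st.py
```

```text
t 10.8 w 0.0108 p [ 0.5922 -0.039   0.148 ] eul [ -91.3   31.6 -114.9]  j [ -6.4  17.7 -10.  -36.3 -58.3  90.3]
F world [-9.39 -7.21 20.08] F tool [ -1.59 -22.47  -5.98] M tool [-2.441  0.107 -1.692]
radius 0.1539 lateral -0.0012 q(pos,h=.029) -0.0348 q(tilt) -0.0283
theta tool 0.041 -0.041
```

```bash
python3 - <<'E'
from h import *
from plant import readout
p,R=cur(readout.get_state()); yh=np.cross([0,0,1],ow(0,0,FYAW,[1,0,0])[0]); print(R[:,1]@yh, R.round(3))
E
```

```text
-0.0032197217661632527 [[-0.358  0.2    0.912]
 [-0.773  0.484 -0.41 ]
 [-0.524 -0.852 -0.019]]
```

Request:
servo_tool --steps '[[[-0.0001, -0.0005, -0.0008, 0, 0, 0], [0, 0, 0, 0, 0.08, 0], [0, 0, 0, 0, 0.1, 0], [0, 0, 0, 0, 0.1, 0]]]'

```text
time_s: 11.2
tcp_pos: [0.592, -0.0392, 0.148]
eef_rot: [-100.9, 29.8, -133.7]
contact_force: [-6.2, -8.1, 14.8]
gripper_width: 0.0111
```

```bash
python3 st.py
```

```text
t 11.2 w 0.0111 p [ 0.592  -0.0392  0.148 ] eul [-100.9   29.8 -133.7]  j [ -6.4  17.7 -10.1 -36.3 -58.2  74. ]
F world [-6.25 -8.08 14.77] F tool [  1.46 -17.75  -2.32] M tool [-0.37  -0.018 -2.637]
radius 0.1541 lateral -0.0011 q(pos,h=.029) -0.0344 q(tilt) -0.0277
theta tool 0.325 -0.325
```

Request:
servo_tool --steps '[[[0, 0, 0, 0, 0.1, 0], [0, 0, 0, 0, 0.1, 0], [0, 0, 0, 0, 0.1, 0], [0, 0, 0, 0, 0.1, 0]]]'

```text
time_s: 11.6
tcp_pos: [0.5917, -0.0393, 0.1478]
eef_rot: [-112.0, 23.2, -158.3]
contact_force: [-7.6, -8.8, 15.1]
gripper_width: 0.011
```

```bash
python3 st.py
```

```text
t 11.6 w 0.011 p [ 0.5917 -0.0393  0.1478] eul [-112.    23.2 -158.3]  j [ -6.4  17.7 -10.1 -36.3 -58.2  51.1]
F world [-7.59 -8.79 15.09] F tool [  3.52 -18.64  -1.75] M tool [ 0.747  0.027 -2.829]
radius 0.1544 lateral -0.0009 q(pos,h=.029) -0.035 q(tilt) -0.0274
theta tool 0.725 -0.725
```

Request:
servo_tool --steps '[[[0.0003, 0, 0, 0, 0.1, 0], [0.0002, 0, 0, 0, 0.1, 0], [0, 0, 0, 0, 0.1, 0], [0, 0, 0, 0, 0.1, 0]]]'

```text
time_s: 12.0
tcp_pos: [0.5914, -0.0394, 0.1478]
eef_rot: [-118.9, 13.2, 179.9]
contact_force: [-8.0, -9.2, 15.2]
gripper_width: 0.0108
```

```bash
python3 st.py
```

```text
t 12.0 w 0.0108 p [ 0.5914 -0.0394  0.1478] eul [-118.9   13.2  179.9]  j [ -6.4  17.6 -10.2 -36.3 -58.2  28.2]
F world [-7.97 -9.24 15.25] F tool [  4.25 -19.06   0.04] M tool [ 1.592 -0.014 -2.259]
radius 0.1546 lateral -0.0006 q(pos,h=.029) -0.035 q(tilt) -0.0276
theta tool 1.125 -1.125
```

Request:
servo_tool --steps '[[[0.0002, 0, 0, 0, 0.1, 0], [0.0002, 0, 0, 0, 0.1, 0], [0, 0, 0, 0, 0.1, 0], [0, 0, 0, 0, 0.04, 0], [0, 0, 0, 0, 0, 0]]]'

```text
time_s: 12.5
tcp_pos: [0.5911, -0.0393, 0.1477]
eef_rot: [-121.4, 3.4, 163.0]
contact_force: [-6.9, -8.7, 14.0]
gripper_width: 0.0106
```

```bash
python3 st.py
```

```text
t 12.5 w 0.0106 p [ 0.5911 -0.0393  0.1477] eul [-121.4    3.4  163. ]  j [ -6.4  17.6 -10.2 -36.3 -58.2   8.9]
F world [-6.87 -8.69 14.05] F tool [  3.18 -17.55   1.37] M tool [ 2.218  0.086 -1.42 ]
radius 0.1547 lateral -0.0003 q(pos,h=.029) -0.0353 q(tilt) -0.0277
theta tool 1.463 -1.463
```

Request:
servo_tool --steps '[[[0, 0, 0, 0, 0.05, 0], [0, 0, 0, 0, 0.04, 0], [0, 0, 0, 0, 0, 0]]]'

```text
time_s: 12.8
tcp_pos: [0.5911, -0.0393, 0.1477]
eef_rot: [-121.6, 0.8, 158.7]
contact_force: [-7.2, -8.8, 13.9]
gripper_width: 0.0112
```

```bash
python3 st.py
```

```text
t 12.8 w 0.0112 p [ 0.5911 -0.0393  0.1477] eul [-121.6    0.8  158.7]  j [ -6.4  17.6 -10.2 -36.3 -58.2   3.8]
F world [-7.16 -8.79 13.86] F tool [  3.28 -17.49   1.92] M tool [ 2.338 -0.512 -1.217]
radius 0.1547 lateral -0.0003 q(pos,h=.029) -0.0353 q(tilt) -0.0276
theta tool 1.552 -1.552
```

Request:
servo_tool --steps '[[[0.0003, -0.001, 0.0002, 0, 0, 0], [0.0003, -0.001, 0.0001, 0, 0, 0], [0, -0.0003, 0, 0, 0, 0], [0, 0, 0, 0, 0, 0]]]'

```text
time_s: 13.2
tcp_pos: [0.5908, -0.0398, 0.1489]
eef_rot: [-121.6, 0.8, 158.7]
contact_force: [-0.9, -5.0, 6.8]
gripper_width: 0.0111
```

```bash
python3 st.py
```

```text
t 13.2 w 0.0111 p [ 0.5908 -0.0398  0.1489] eul [-121.6    0.8  158.7]  j [ -6.5  17.5 -10.2 -36.3 -58.3   3.9]
F world [-0.88 -4.96  6.8 ] F tool [-1.09 -8.36  0.65] M tool [ 2.091 -0.533  0.187]
radius 0.1548 lateral -0.0002 q(pos,h=.029) -0.0264 q(tilt) -0.0284
theta tool 1.551 -1.551
```

Request:
servo_tool --steps '[[[0, -0.0007, 0, 0, 0, 0], [0, -0.0007, 0, 0, 0, 0], [0, 0, 0, 0, 0, 0]]]'

```text
time_s: 13.5
tcp_pos: [0.5906, -0.0401, 0.1496]
eef_rot: [-121.6, 0.8, 158.7]
contact_force: [1.7, -3.7, 5.7]
gripper_width: 0.0114
```

```bash
python3 st.py
```

```text
t 13.5 w 0.0114 p [ 0.5906 -0.0401  0.1496] eul [-121.6    0.8  158.7]  j [ -6.5  17.5 -10.2 -36.3 -58.4   3.8]
F world [ 1.68 -3.74  5.74] F tool [-3.01 -6.35 -0.54] M tool [ 1.794 -0.517  0.911]
radius 0.1549 lateral -0.0002 q(pos,h=.029) -0.0214 q(tilt) -0.0288
theta tool 1.552 -1.552
```

Request:
servo_tool --steps '[[[0.0004, -0.0007, 0, 0, 0, 0], [0, 0, 0, 0, 0, 0]]]'

```text
time_s: 13.7
tcp_pos: [0.5905, -0.0402, 0.1498]
eef_rot: [-121.7, 0.8, 158.6]
contact_force: [5.4, -1.0, -0.2]
gripper_width: 0.0111
```

```bash
python3 st.py
```

```text
t 13.7 w 0.0111 p [ 0.5905 -0.0402  0.1498] eul [-121.7    0.8  158.6]  j [ -6.6  17.4 -10.2 -36.3 -58.4   3.8]
F world [ 5.4  -0.95 -0.18] F tool [-5.37  0.79 -0.79] M tool [ 1.836 -0.434  2.1  ]
radius 0.155 lateral -0.0001 q(pos,h=.029) -0.0204 q(tilt) -0.0292
theta tool 1.553 -1.553
```

Request:
servo_tool --steps '[[[-0.0009, 0, 0, 0, 0, 0], [0, 0, 0, 0, 0, 0]]]'

```text
time_s: 13.9
tcp_pos: [0.5906, -0.0402, 0.1498]
eef_rot: [-121.7, 0.7, 158.6]
contact_force: [3.9, 0.3, 1.6]
gripper_width: 0.0109
```

Request:
servo_tool --steps '[[[0, 0, 0, 0, 0, 0], [0, 0, 0, 0, 0, 0], [0, 0, 0, 0, 0, 0], [0, 0, 0, 0, 0, 0], [0, 0, 0, 0, 0, 0], [0, 0, 0, 0, 0, 0]]]' --jaw 100

```text
time_s: 14.5
tcp_pos: [0.5899, -0.0406, 0.1496]
eef_rot: [-121.6, 0.7, 158.6]
contact_force: [0.1, 0.5, 0.4]
gripper_width: 0.0516
```

```bash
python3 st.py
```

```text
t 14.5 w 0.0516 p [ 0.5899 -0.0406  0.1496] eul [-121.6    0.7  158.6]  j [ -6.6  17.5 -10.1 -36.3 -58.5   3.8]
F world [0.05 0.51 0.38] F tool [ 0.13 -0.07 -0.62] M tool [ 1.763  0.041 -0.121]
radius 0.1556 lateral 0.0002 q(pos,h=.029) -0.0201 q(tilt) -0.0286
theta tool 1.553 -1.553
```

Request:
servo_tool --steps '[[[0, -0.02, 0, 0, 0, 0], [0, -0.04, 0, 0, 0, 0], [0, -0.04, 0, 0, 0, 0], [0, -0.04, 0, 0, 0, 0], [0, -0.04, 0, 0, 0, 0], [0, -0.04, 0, 0, 0, 0]]]'

```text
time_s: 15.1
tcp_pos: [0.5452, -0.1479, 0.3386]
eef_rot: [-121.6, 0.7, 158.6]
contact_force: [0.8, 0.1, -0.9]
gripper_width: 0.0533
```

```bash
python3 st.py; python3 - <<'E'
from h import *
from plant import vision, readout
p,R=cur(readout.get_state()); print("shift for world (-.2,-.3,+.05)",R.T@[-.2,-.3,.05])
for c in("top","side"):
    d=vision.capture(c); cv2.imwrite(f"pics/{c}4.png",d["img"][:,:,::-1])
b=cv2.imread("pics/side4.png");a=cv2.imread("pics/top4.png")
cv2.imwrite("pics/c4.png",cv2.hconcat([cv2.resize(a[60:340,160:440],(400,400)),cv2.resize(b[120:400,180:460],(400,400))]))
E
```

```text
t 15.1 w 0.0533 p [ 0.5452 -0.1479  0.3386] eul [-121.6    0.7  158.6]  j [-17.8   9.3   3.6 -31.8 -82.7   0.3]
F world [ 0.83  0.05 -0.89] F tool [-0.74  0.95  0.17] M tool [1.709 0.006 0.062]
radius 0.3 lateral 0.0013 q(pos,h=.029) 0.7808 q(tilt) -0.0285
theta tool 1.553 -1.553
shift for world (-.2,-.3,+.05) [ 0.07633131 -0.22810999  0.27320206]
```

View pics/c4.png

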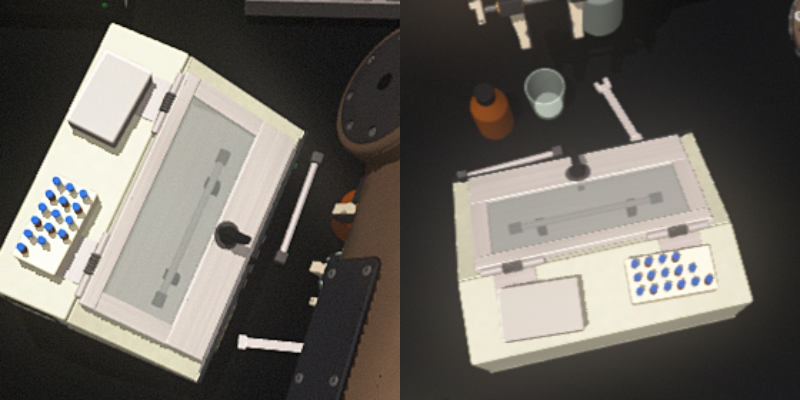

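```bash
python3 - <<'E'
from h import *
from plant import vision
for c in("top","side"):
    d=vision.capture(c); cv2.imwrite(f"pics/{c}5.png",d["img"][:,:,::-1])
x,y,yaw,q,s0=np.load("fit.npy")
out=[]
for c,b,o in (("top",(180,90),(298,203)),("side",(215,190),(281,219))):
    a=cv2.imread(f"pics/{c}5.png")
    uv=proj(c,ow(x,y,yaw,hp(-.015,.155,0,.032)))[0]; print(c,uv)
    u,v=int(uv[0])-20,int(uv[1])-20
    out.append(cv2.resize(a[v:v+40,u:u+40],(390,390),interpolation=cv2.INTER_CUBIC))
cv2.imwrite("pics/c5.png",cv2.hconcat(out))
a0=cv2.imread("pics/side0.png");a5=cv2.imread("pics/side5.png")
cv2.imwrite("pics/d5.png",cv2.vconcat([cv2.resize(a0[150:400,180:460],(560,290)),cv2.resize(a5[150:400,180:460],(560,290))]))
E
```

```text
top [326.49452475 226.21934141]
side [301.57720563 230.40715632]
```

View pics/c5.png

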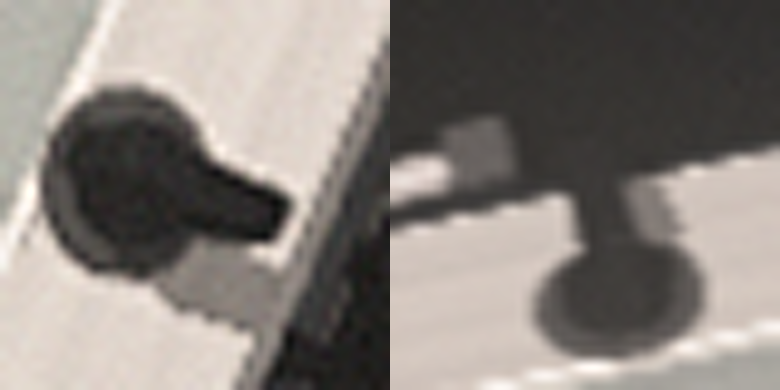

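View pics/d5.png

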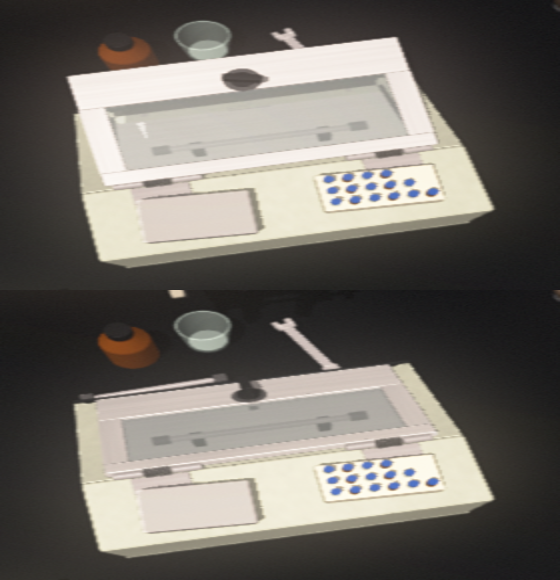

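The hatch is down and stays down, and the wing now stands square to the front edge. The bottles, box and rack sit at the same pixels as before.

```bash
python3 - <<'E'
from plant import r, readout
s=readout.get_state(); print(s["time_s"],s["contact_force"].round(1)); print(r.close_job())
E
```

```text
15.3 [-0.   0.8 -1.6]
the job is handed in; nothing more can be done
None
```

The oven is closed and latched, and I handed the job in at 15.3 s with the arm clear of everything.

- **Latch before closing:** I gripped the wing at about 0.28 rad and turned it back to about 0.04 rad, so the tongue cleared the lip.
- **Pressing the hatch:** I brought it down along its hinge arc. The push at the latch rose from about 6 N to about 9 N at the seal and peaked at 22 N at the stop. I eased to about 18 N and held it there while turning.
- **Turning the latch:** I turned it clockwise until about 0.5 N m of resistance showed the end stop. The gripper's angle read 1.55 rad there against the latch's 1.5, a small misalignment of the grip.
- **Hooked:** As I backed off, the hatch rose about 2 mm and then stopped, and the force dropped to about zero before I opened the jaws.
- **Last pictures:** The hatch was still down about 0.8 s after the jaws opened, and the wing stood square to the front edge. The amber bottle, beaker, box and rack had not moved. The spanner and spare column looked in place. I did not compare the solvent bottle in the last pictures; the arm stayed well clear of it.

**Mismatch:** my first camera estimate of the wing was about 5 mm off along the slope. I corrected it by force while gripping, and the side load peaked at about 12 N.

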